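# Weigh a bearing bracket on the spring balance

## Robot

A 6-joint arm with a two-finger parallel gripper is mounted at the origin on the work surface. World frame = base frame: x ahead of the robot, y to its left, z up, the work surface at z = 0. Lengths are in m, angles in rad, forces in N, time in s.
With the tool pointing down it reaches from about 0.3 to 0.75 m from the base axis. Payload 8.5 kg.
Tool frame: the origin (TCP) lies midway between the tips of the shut fingers; the grasp point (between the pads) lies 19 mm behind it; z points along the fingers, y is the line along which they close (so a half turn about z gives the same grasp; the last joint's range is limited). The gripper opens to 85 mm and grips with 20 to 120 N. Pads are 22 mm wide; open, the fingers measure 114 mm over their backs; the gripper's body (76 mm by 85 mm) begins 54 mm behind the grasp point. The pads swing forward as they close: fully open they stand 13 mm farther back than shut.
Start: joints at [0.922, 0.381, 1.297, -0, 1.464, -0.215], TCP at [0.231, 0.499, 0.231] pointing down, gripper open.
Joint ranges: [-3.11, 3.11], [-0.89, 2.33], [0.22, 2.48], [-1.42, 4.56], [0.17, 2.85], [-2.88, 2.88]. Speed limits (rad/s): [2.39, 2.39, 3.14, 3.14, 3.14, 3.14].

## Interface

Orientations are given as a unit quaternion [w, x, y, z].
In Python, from bench import bot gives the robot as it stands.
- The arm moves only by the shell command python3 -m handwheel 'ROWS' [FORCE]. ROWS is JSON, a list of rows, each an object with "travel": the shift along the tool's x, y, z in m, a list of three; "dr": the turn, a rotation vector about the tool's x, y, z in degrees, a list of three; "hand": the opening in per cent of the stroke, from 0 (shut) to 100 (fully open). A call has 1 to 20 rows; each row is the pose to reach, as a shift and turn from the pose commanded when the call began, along the tool's axes at that moment; what a row does not reach only later rows make up. A row lasts 1/8 s, in which the tool goes at most 62.5 mm and 10.7 degrees, less where a joint would pass 70% of its speed; a pose out of reach is approached as far as the arm can. A call with a gripper value outside its range is refused whole. The fingers move at their own pace and stop on an object; FORCE is the grip in N (left out, the last holds). Time passes only in rows, so rows that repeat a pose let the fingers close. It gives the time, the measured TCP pose, the force, the opening and the grip force at its end, in the units of the state.
- bot.get_obs(): the state, without advancing time (a new reading comes with each control period).
- bot.grab_frame(name): name is "side" or "top"; returns (picture, depth): 420x560x3 uint8, blue, green, red; 420x560 float32, m along the optical axis (not along the pixel's ray), 0 where there is no reading.
- bot.camera_info(name): a dict with "intrinsics" (3x3 intrinsics, pixels), "dist_coeffs" ([k1, k2, p1, p2, k3] as OpenCV has them; the pictures are not rectified), "R" (3x3) and "t" (3): a world point X has camera coordinates R X + t. Camera axes: x right, y down, z forward; pixel columns grow to the right and rows downward; lengths in m; the calibration is good to about 2 mm. A picture is of the moment at which its call begins. camera_info takes no time and is no camera call.
- bot.finish_job(): hands the job in; it is judged then, once.
The state is a dict: "t": time; "joints": joint angles; "joint_vel": joint speeds; "joint_efforts": joint torques, N m; "eef_pos": TCP position; "orientation": TCP orientation; "force": force on the tool from outside, world axes, zero at the start; "torque": the same for the moment, N m; "gripper_width": finger opening in m; "gripper_force": force on a finger pad.
Only numpy, scipy, OpenCV 4.12 (cv2) and the standard library are available. Lean on these libraries where they do the work, as an engineer would, in place of code of your own. Each camera call takes 0.05 s, during which the arm holds its last target. There are 200 camera calls.

## Task

Weigh the aluminium bearing bracket: pick it up, hook its lifting eye on the spring balance, and ease its whole weight onto the spring before letting go, so that the balance is never jerked, knocked, or pulled past the end of its scale. Once the bracket hangs still by itself, slide the red marker level with the black pointer to record the reading, let go, and leave the bracket hanging. Leave the other things on the bench alone.

Things in the scene. Friction and masses are not known exactly. Their poses are not given: they have to be found in the camera images.
- casting: the part to weigh: aluminium bearing bracket standing on a round foot 72 mm across, barrel 56 mm across up to 52 mm, two like flat ears along +x and -x, brass lifting eye on top. 0.18 to 0.7 kg: the weight varies and must be felt; it lies under the eye. Origin: centre of the underside, z up. It may be held by either ear and hung either way round.
- ear_a (a point): a good grip on the casting's -x ear: middle of the ear, 56 mm from the casting's axis, 38 mm above its underside. The ear is an upright plate 14 mm thick (casting's y), reaching to 73 mm from the axis, from 18 to 54 mm above the underside.
- ear_b (a point): the same on the casting's +x ear.
- eye (a point): centre of the casting's lifting eye, 86.5 mm above its underside, on its axis: an upright ring of 7 mm brass wire, hole 28 mm across, the hole's axis along the casting's x (the line of the ears). The underside of the ring's top, which bears on the hook, is 14 mm above this point.
- balance: spring balance on a fixed stand. Origin: on the bench under the hook, which opens to -x. Base plate 14 mm thick, x -45 to 170, y +-75 mm; column 20 mm thick at x 115, y -50, 375 mm tall; spring tube 26 mm thick over the hook, z 255 to 365, held by an arm (z 325 to 345) from the column; white scale plate 4 mm thick (x), from the tube to y +46, z 246 to 352 mm.
- hook_seat (a point): where the eye bears: top of the 6 mm wire in the bottom of the steel hook, 215 mm above the bench unloaded, sinking under load; axes as the balance. The hook lies in the x-z plane: its underside is 6 mm below the seat, its back bows out to x +19 mm, its stem rises on the axis from 37 mm above the seat. It only slides up and down.
- hook_tip (a point): top of the hook's upturned point, 16 mm to the balance's -x of the seat and 11 mm above it. The gap from the point to the stem is about 20 mm: the top of the eye goes over the point, then down into the hook.
- plunger (a joint): how far the hook is pulled down, m: 0 unloaded, 5 mm per 50 g (98 N/m), lightly damped. The scale ends at 0.080, the stop is at 0.086. Lower slowly: faster than about 0.05 m/s is a jerk, and so is letting go while the spring bears more than some 0.5 N above or below the whole weight.
- pointer (a point): tip of the black pointer, which moves down with the hook across the scale plate; 120 mm above the hook seat, 41 mm to the balance's +y.
- marker (a joint): position of the red marker, m: level with the pointer when equal to joint plunger; grows downward, -0.008 to 0.080; starts near zero, higher than any loaded pointer. It slides up or down with about 1.2 N and stays where it is left.
- marker_tab (a point): middle of the red marker's finger tab, at the marker's index height, 92 mm to the balance's +y: a level bar 10 mm thick (balance x), 8 mm tall, from y 51 to 108 mm, beyond the edge of the scale plate. Can be pinched across its 10 mm from above and slid up or down.
- bearing: steel ball bearing, 42 mm across, 13 mm thick, lying flat; origin centre of underside. Leave alone.
- pinion: small dark steel pinion, 33 mm across, 38 mm tall, standing; origin centre of underside. Leave alone.
- screwdriver: screwdriver with red handle, about 200 mm long, lying. Leave alone.
- spanner: steel open spanner, about 190 mm long, lying. Leave alone.
- solenoid: starter solenoid, dark cylinder 48 mm across, 86 mm tall with two copper studs, standing; origin centre of underside. Leave alone.
- endcover: round aluminium end cover with a hub, 84 mm across, 27 mm tall, no eye; origin centre of underside. Leave alone.
- mug: blue mug, 78 mm across, 92 mm tall; origin centre of underside. Leave alone.
Not all that is in view belongs to the job. What is shaped like the casting but pink is not meant.

How it is judged:
On the way, in this order (a step that is already met when the one before it is completed fails the run):
1. the bracket hangs by its eye on the hook, free of the gripper and still for a second (value of joint plunger above 0.014 m and distance between eye and hook_seat below 0.02 m and height (world z) of casting above 0.03 m and angle between casting's own z axis and vertical below 0.2 rad and linear speed of casting below 0.02 m/s and velocity of joint plunger between -0.01 and 0.01 m/s and contact force between the fingers and casting below 0.05 N), for 1 s.
2. the red marker is level with the pointer within 4 mm (less than one graduation) (z of marker_tab in the frame of pointer between -0.004 and 0.004 m), for 0.3 s.
At the end, for the whole second after the job is handed in: The bracket hangs by its eye on the hook (eye centre within 20 mm of the seat), upright within 0.2 rad, free and still (under 0.02 m/s, hook under 0.01 m/s), the hook pulled down by its weight (over 14 mm), and the red marker is within 4 mm of the pointer's height (all of step 1 and all of step 2); the robot touches nothing.
It fails at once if the balance is jerked: its hook moves down or up faster than 0.07 m/s (velocity of joint plunger above 0.07 m/s or velocity of joint plunger below -0.07 m/s).
It fails at once if the balance is pulled past the end of its scale (80 mm) (value of joint plunger above 0.08 m).
It fails at once if the balance is knocked: the bracket presses on hook or stand with more than 15 N (contact force between casting and balance above 15 N).
It fails at once if another thing on the bench is moved by more than 30 mm (distance of any of bearing, pinion, screwdriver, spanner, solenoid, endcover, mug from where it was at the start of the episode above 0.03 m).
It also fails if it takes over 72 s, if anything falls off the work surface, if the arm or the gripper's body presses on something with over 40 N, if the wrist force passes 120 N, or if a joint passes its speed limit or range.

## Working session

There is one attempt and no reset: what is moved stays moved. The work goes in short steps, Python scripts to look and compute and a shell command to move; the robot and the scene stay as the last step left them, time stands still between calls to the robot, and variables do not carry over. Pictures are saved under pics/ and viewed, at most 10 in all, crops included, and the job is handed in when it is done.

```bash
mkdir -p pics; python3 - <<'E'
from bench import bot
import cv2,json,numpy as np
o=bot.get_obs(); print({k:np.round(v,3).tolist() for k,v in o.items()})
ims=[]
for n in("side","top"):
    p,d=bot.grab_frame(n); np.savez(f"pics/{n}0.npz",p=p,d=d); cv2.imwrite(f"pics/{n}0.png",p)
    c=bot.camera_info(n); print(n,{k:np.round(v,4).tolist() for k,v in c.items()})
E
```

```text
{'t': 0.0, 'joints': [0.922, 0.381, 1.298, 0.0, 1.464, -0.215], 'joint_vel': [0.0, -0.001, -0.002, -0.001, 0.001, 0.0], 'joint_efforts': [-0.001, -44.845, -23.128, -0.0, 0.005, -0.0], 'eef_pos': [0.231, 0.499, 0.231], 'orientation': [-0.0, 0.215, 0.977, -0.001], 'force': [-1.148, -0.403, -0.358], 'torque': [0.016, -0.038, 0.016], 'gripper_force': 0.0, 'gripper_width': 0.086}
side {'intrinsics': [[533.841, 0.0, 274.5647], [0.0, 533.841, 212.0821], [0.0, 0.0, 1.0]], 'dist_coeffs': [-0.085, 0.0, 0.0, 0.0, 0.0], 'R': [[0.9971, -0.0754, 0.0103], [-0.0457, -0.7014, -0.7113], [0.0609, 0.7088, -0.7028]], 't': [-0.4705, 0.1799, 1.5951]}
top {'intrinsics': [[419.1357, 0.0, 281.201], [0.0, 419.1357, 210.0772], [0.0, 0.0, 1.0]], 'dist_coeffs': [-0.055, 0.0, 0.0, 0.0, 0.0], 'R': [[0.0051, -0.9999, -0.013], [-0.9853, -0.0028, -0.1706], [0.1705, 0.0136, -0.9853]], 't': [0.0003, 0.4965, 1.5452]}
```

View pics/side0.png

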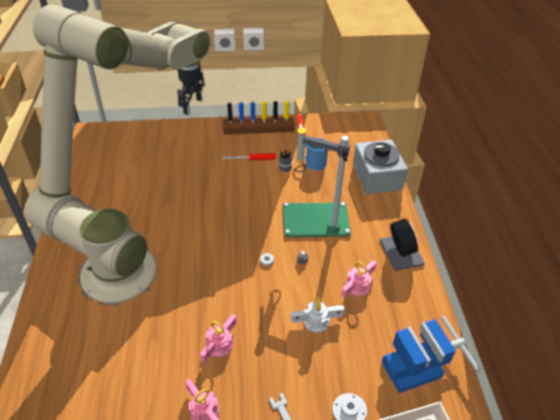

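View pics/top0.png

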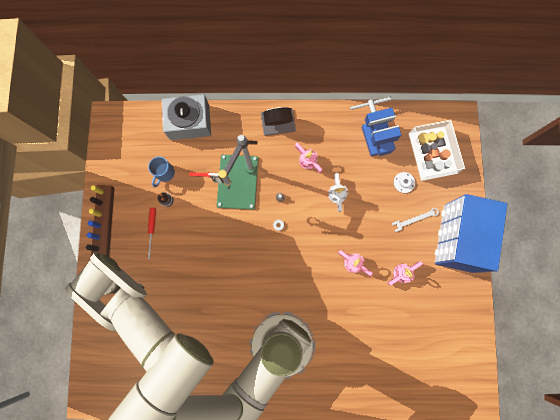

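The side view shows the silver bracket at about (317,315) and the balance base (green) at (316,220). In the top view the bracket is at (338,190), the base at (238,182), and the red tab at about (200,174).

```bash
cat > h.py <<'E'
import cv2,numpy as np
from bench import bot
def rays(n,uv):
    c=bot.camera_info(n);R=np.array(c["R"]);t=np.array(c["t"])
    x=cv2.undistortPoints(np.array(uv,np.float64).reshape(-1,1,2),np.array(c["intrinsics"]),np.array(c["dist_coeffs"]))[:,0]
    return -R.T@t,np.c_[x,np.ones(len(x))]@R
def onplane(n,uv,z):
    o,d=rays(n,uv); return o+d*((z-o[2])/d[:,2])[:,None]
def cloud(n,d,m):
    v,u=np.nonzero(m&(d>0)); o,r=rays(n,np.c_[u,v]); return o+r*d[v,u][:,None]
def proj(n,X):
    c=bot.camera_info(n);R=np.array(c["R"])
    return cv2.projectPoints(np.array(X,float).reshape(-1,3),cv2.Rodrigues(R)[0],np.array(c["t"]),np.array(c["intrinsics"]),np.array(c["dist_coeffs"]))[0][:,0]
E
python3 - <<'E'
from h import *
for n in("side","top"):
    z=np.load(f"pics/{n}0.npz");p,d=z["p"],z["d"];h=cv2.cvtColor(p,cv2.COLOR_BGR2HSV)
    H,S,V=[h[...,i].astype(int) for i in range(3)]
    g=((H>60)&(H<90)&(S>90)).astype(np.uint8)
    k,l,st,_=cv2.connectedComponentsWithStats(g);b=1+st[1:,4].argmax()
    uv=np.argwhere(l==b)[:,::-1]
    w=onplane(n,uv,.014)[:,:2].astype(np.float32);r=cv2.minAreaRect(w);print(n,"base",r,cv2.boxPoints(r).round(3).tolist())
    P=cloud(n,d,(S<90)&(V>70))
    # casting region
    c0=onplane(n,[[317,315]] if n=="side" else [[338,190]],.05)[0];print("c0",c0)
    q=P[(np.hypot(*(P-c0)[:,:2].T)<.1)&(P[:,2]>.012)&(P[:,2]<.12)];print(len(q),q.min(0).round(3),q.max(0).round(3))
    e=q[(q[:,2]>.025)&(q[:,2]<.065)]
    r=cv2.minAreaRect(e[:,:2].astype(np.float32));print("cast",r)
    e=q[abs(q[:,2]-.054)<.006];m=e.mean(0);u,s,vt=np.linalg.svd(e-m);print(m.round(3),np.degrees(np.arctan2(vt[0,1],vt[0,0])))
    # eye, yellow
    y=cloud(n,d,(H>12)&(H<35)&(S>90)&(V>90));y=y[(np.hypot(*(y-c0)[:,:2].T)<.06)&(y[:,2]>.06)&(y[:,2]<.13)];print("eye",len(y),y.mean(0) if len(y) else 0)
    # red
    rd=((H<6)|(H>174))&(S>150)&(V>100);k,l,st,ce=cv2.connectedComponentsWithStats(rd.astype(np.uint8))
    for i in range(1,k):
        if st[i,4]>4:
            Q=cloud(n,d,l==i)
            if len(Q):print("red",st[i],np.median(Q,0).round(3),Q.min(0).round(3),Q.max(0).round(3))
im=cv2.imread("pics/side0.png");a=cv2.resize(im[100:250,260:390],None,fx=4,fy=4,interpolation=2);cv2.imwrite("pics/a.png",a)
im=cv2.imread("pics/top0.png");b=cv2.resize(im[120:220,180:380],None,fx=4,fy=4,interpolation=2);cv2.imwrite("pics/b.png",b)
E
```

```text
side base ((0.6188349723815918, 0.16957011818885803), (0.14217638969421387, 0.20709842443466187), 86.3084716796875) [[0.5109999775886536, 0.10499999672174454], [0.7179999947547913, 0.09200000017881393], [0.7269999980926514, 0.23399999737739563], [0.5199999809265137, 0.24699999392032623]]
c0 [ 0.56893538 -0.22677669  0.05      ]
824 [ 0.499 -0.251  0.012] [ 0.644 -0.18   0.105]
cast ((0.5723592638969421, -0.21527794003486633), (0.07150208204984665, 0.13429586589336395), 69.76898193359375)
[ 0.57  -0.219  0.053] 4.089597261652168
eye 66 [ 0.56973909 -0.21343697  0.08894429]
red [297 115   5  12  38] [0.563 0.264 0.343] [ 0.554  0.232 -0.001] [0.639 0.776 0.349]
red [249 154  27   6 149] [0.459 0.498 0.021] [0.415 0.484 0.008] [0.512 0.518 0.031]
top base ((0.5663143992424011, 0.2493821531534195), (0.035866376012563705, 1.5605473890900612e-06), 1.8060213327407837) [[0.5479999780654907, 0.24899999797344208], [0.5479999780654907, 0.24899999797344208], [0.5839999914169312, 0.25], [0.5839999914169312, 0.25]]
c0 [ 0.5732066  -0.21323665  0.05      ]
309 [ 0.493 -0.248  0.012] [ 0.64  -0.181  0.094]
cast ((0.5665729641914368, -0.2145654857158661), (0.06563661992549896, 0.1391424536705017), 71.50699615478516)
[ 0.564 -0.214  0.053] -175.4088016281057
eye 31 [ 0.56581852 -0.21319084  0.09174748]
red [189 172  22   5  69] [0.558 0.259 0.343] [ 0.55   0.221 -0.01 ] [0.659 0.366 0.349]
red [148 208   8  26 158] [0.46  0.503 0.022] [ 0.412  0.492 -0.004] [0.508 0.519 0.033]
```

View pics/a.png

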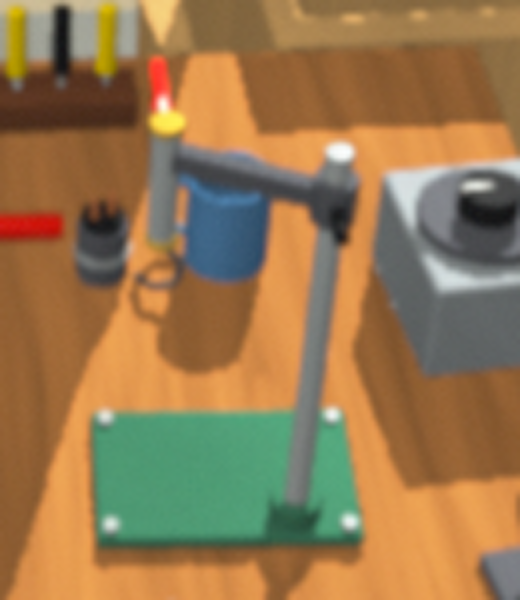

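View pics/b.png

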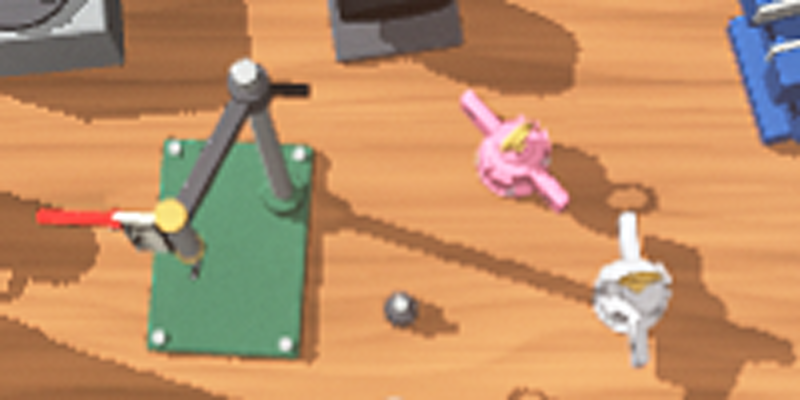

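The crops show the casting's ears nearly along world x, with the +x ear tip at crop (628,215) and the -x tip at (640,365). The hook loop at (195,255) in the top crop opens towards the robot. I'll refine both poses before moving.

```bash
python3 - <<'E'
from h import *
for n in("side","top"):
    z=np.load(f"pics/{n}0.npz");p,d=z["p"],z["d"];h=cv2.cvtColor(p,cv2.COLOR_BGR2HSV)
    H,S,V=[h[...,i].astype(int) for i in range(3)]
    if n=="top":
        v,u=np.mgrid[:420,:560];m=(H>55)&(H<95)&(S>50)&(u>205)&(u<265)&(v>145)&(v<215)
        uv=np.argwhere(cv2.morphologyEx(m.astype(np.uint8),cv2.MORPH_OPEN,np.ones((3,3))))[:,::-1]
        w=onplane(n,uv,.014)[:,:2].astype(np.float32);r=cv2.minAreaRect(w);print("base",r,cv2.boxPoints(r).round(3).tolist())
    c0=np.array([.568,-.214,.05]);P=cloud(n,d,np.ones_like(S,bool))
    q=P[(np.hypot(*(P-c0)[:,:2].T)<.085)]
    top=q[(abs(q[:,2]-.054)<.007)]
    rr=np.hypot(*(top-c0)[:,:2].T)
    A=top[(rr>.035)&(top[:,0]>c0[0])];B=top[(rr>.035)&(top[:,0]<c0[0])]
    a,b=A.mean(0),B.mean(0);print(n,len(A),len(B),a.round(4),b.round(4),"mid",((a+b)/2).round(4),"yaw",np.degrees(np.arctan2(*(a-b)[[1,0]])),A[:,0].max(),B[:,0].min())
    y=cloud(n,d,(H>12)&(H<35)&(S>120)&(V>110));y=y[(np.hypot(*(y-[.555,.172,0])[:,:2].T)<.04)&(y[:,2]>.2)];print("yellow",len(y))
    t=y[y[:,2]>.35];l=y[y[:,2]<.3]
    for s in(t,l):
        if len(s):print(s.mean(0).round(4),s.min(0).round(3),s.max(0).round(3))
    q=P[(np.hypot(*(P-[.555,.172,0])[:,:2].T)<.05)&(P[:,2]>.195)&(P[:,2]<.245)];print("hook",len(q),q.mean(0).round(4),q.min(0).round(3),q.max(0).round(3))
E
```

```text
side 86 75 [ 0.6214 -0.2121  0.0535] [ 0.5167 -0.2204  0.0537] mid [ 0.569  -0.2163  0.0536] yaw 4.5215505890859555 0.6432470877015419 0.4988070667603755
yellow 86
[0.5569 0.1779 0.3634] [0.544 0.166 0.353] [0.568 0.191 0.37 ]
[0.5558 0.1742 0.248 ] [0.538 0.163 0.209] [0.57  0.186 0.289]
hook 38 [0.5601 0.1766 0.2243] [0.538 0.17  0.209] [0.574 0.185 0.245]
base ((0.615263044834137, 0.176509290933609), (0.14621716737747192, 0.21003305912017822), 86.9341049194336) [[0.5059999823570251, 0.10899999737739563], [0.7160000205039978, 0.09799999743700027], [0.7239999771118164, 0.24400000274181366], [0.5139999985694885, 0.2549999952316284]]
top 33 36 [ 0.619  -0.2115  0.0531] [ 0.5126 -0.2192  0.0526] mid [ 0.5658 -0.2154  0.0528] yaw 4.137337522412315 0.639935844226716 0.49277053715149033
yellow 48
[0.5542 0.1793 0.3634] [0.543 0.167 0.359] [0.566 0.189 0.368]
hook 9 [0.5448 0.1838 0.2254] [0.536 0.177 0.216] [0.555 0.202 0.244]
```

```bash
cat >> h.py <<'E'
from scipy.spatial.transform import Rotation as Ro
C=np.array([.5675,-.216,0]);CY=4.3;H=np.array([.5555,.1775,0]);HY=-3.4
def ang(y): return np.array([np.cos(np.radians(y)),np.sin(np.radians(y)),0])
def tool(yaw,tilt): # tilt 90 = down; tool z leans along yaw direction
    a=ang(yaw);t=np.radians(tilt);z=np.cos(t)*a-np.array([0,0,np.sin(t)]);y=np.array([-a[1],a[0],0])
    return np.c_[np.cross(y,z),y,z]
def rel(tcp,R,base=None):
    if base is None:
        o=bot.get_obs();w,x,y,z=o["orientation"];base=(np.array(o["eef_pos"]),Ro.from_quat([x,y,z,w]).as_matrix())
    p,B=base
    print("travel",(B.T@(tcp-p)).round(4).tolist(),"dr",np.degrees(Ro.from_matrix(B.T@R).as_rotvec()).round(2).tolist())
    return tcp,R
def atear(c,yaw,back=0,z=.038,tilt=45):
    R=tool(yaw,tilt);g=np.array(c)-.056*ang(yaw);g[2]=z;return g+(.019-back)*R[:,2],R
E
python3 - <<'E'
from h import *
g=rel(*atear(C,CY,.09)); rel(*atear(C,CY),base=g);print(g)
E
```

```text
travel [-0.5131, -0.5588, 0.1431] dr [-11.51, -44.04, -27.6]
travel [-0.0, -0.0, 0.09] dr [0.0, 0.0, 0.0]
(array([ 0.46159437, -0.22396308,  0.08820458]), array([[-0.70511637, -0.07497873,  0.70511637],
       [-0.05301797,  0.99718513,  0.05301797],
       [-0.70710678,  0.        , -0.70710678]]))
```

```bash
python3 -m handwheel '[{"travel":[-0.26,-0.28,0],"dr":[-5,-20,-12],"hand":50},{"travel":[-0.26,-0.28,0],"dr":[-5,-20,-12],"hand":50},{"travel":[-0.26,-0.28,0],"dr":[-5,-20,-12],"hand":50},{"travel":[-0.26,-0.28,0],"dr":[-5,-20,-12],"hand":50},{"travel":[-0.26,-0.28,0],"dr":[-5,-20,-12],"hand":50},{"travel":[-0.26,-0.28,0],"dr":[-5,-20,-12],"hand":50},{"travel":[-0.513,-0.559,0.08],"dr":[-11.5,-44,-27.6],"hand":50},{"travel":[-0.513,-0.559,0.08],"dr":[-11.5,-44,-27.6],"hand":50},{"travel":[-0.513,-0.559,0.08],"dr":[-11.5,-44,-27.6],"hand":50},{"travel":[-0.513,-0.559,0.08],"dr":[-11.5,-44,-27.6],"hand":50},{"travel":[-0.513,-0.559,0.08],"dr":[-11.5,-44,-27.6],"hand":50},{"travel":[-0.513,-0.559,0.08],"dr":[-11.5,-44,-27.6],"hand":50},{"travel":[-0.513,-0.559,0.143],"dr":[-11.5,-44,-27.6],"hand":50},{"travel":[-0.513,-0.559,0.143],"dr":[-11.5,-44,-27.6],"hand":50},{"travel":[-0.513,-0.559,0.143],"dr":[-11.5,-44,-27.6],"hand":50},{"travel":[-0.513,-0.559,0.143],"dr":[-11.5,-44,-27.6],"hand":50}]' 100
python3 - <<'E'
from h import *
rel(*atear(C,CY,.09));rel(*atear(C,CY)); p,d=bot.grab_frame("side");o=bot.get_obs();print(o["t"],o["joints"],o["force"],o["gripper_width"])
q=proj("side",[[.5117,-.2202,.054],o["eef_pos"],[.5675,-.216,.0865]]);print(q)
a=cv2.resize(p[250:370,220:370],None,fx=4,fy=4,interpolation=2);cv2.imwrite("pics/c.png",a)
E
```

```text
t: 2.1
eef_pos: [0.4986, -0.1234, 0.2068]
orientation: [0.352, -0.017, 0.936, 0.009]
force: [0.2, -0.3, -0.0]
gripper_width: 0.0426
gripper_force: 0.0
travel [0.1086, -0.0996, 0.0619] dr [-1.23, -3.78, -1.7]
travel [0.1027, -0.0976, 0.1517] dr [-1.23, -3.78, -1.7]
2.15 [-0.71841668  0.15007045  1.92879336  0.81962443  0.66969412 -2.88338258] [ 1.4058953  -4.17160745  0.26120724] 0.04248968748925012
[[295.69728001 313.37009351]
 [290.01093343 249.86886215]
 [316.86960713 303.80798339]]
```

View pics/c.png

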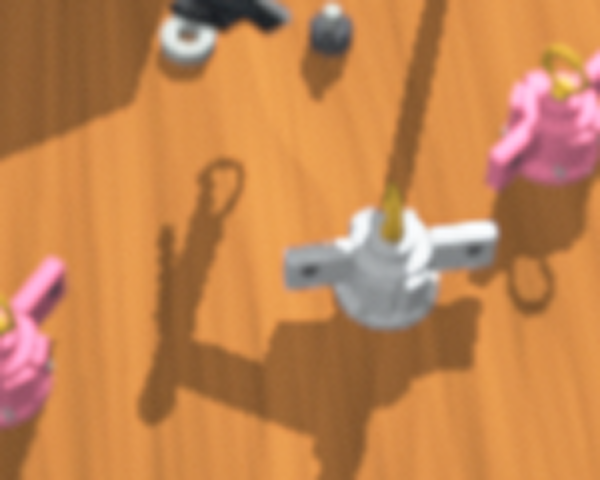

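Joint 6 stopped at its range limit, so a steeper tool (60°) is needed. The picture shows the eye at about px (318,304), as predicted.

```bash
sed -i 's/tilt=45/tilt=60/; s/C=np.array(\[.5675/C=np.array([.568/' h.py; python3 - <<'E'
from h import *
g=rel(*atear(C,CY,.12)); print(g[0])
E
```

```text
travel [0.0854, -0.0964, 0.0332] dr [-1.15, 11.28, -1.9]
[ 0.46179978 -0.22398523  0.12546857]
```

```bash
python3 -m handwheel '[{"travel":[0,0,0],"dr":[0,8,0],"hand":50},{"travel":[0.085,-0.096,0.033],"dr":[-1.1,11.3,-1.9],"hand":50},{"travel":[0.085,-0.096,0.033],"dr":[-1.1,11.3,-1.9],"hand":50},{"travel":[0.085,-0.096,0.033],"dr":[-1.1,11.3,-1.9],"hand":50},{"travel":[0.085,-0.096,0.033],"dr":[-1.1,11.3,-1.9],"hand":50},{"travel":[0.085,-0.096,0.033],"dr":[-1.1,11.3,-1.9],"hand":50},{"travel":[0.085,-0.096,0.033],"dr":[-1.1,11.3,-1.9],"hand":50}]' 100
python3 - <<'E'
from h import *
rel(*atear(C,CY,.12));rel(*atear(C,CY));o=bot.get_obs();print(o["t"],np.round(o["joints"],3),o["force"])
E
```

```text
t: 3.02
eef_pos: [0.4708, -0.2135, 0.137]
orientation: [0.248, -0.032, 0.968, 0.008]
force: [0.9, 0.5, 0.2]
gripper_width: 0.0427
gripper_force: 0.0
travel [0.014, -0.0099, 0.0055] dr [-0.26, -1.3, -0.48]
travel [0.0113, -0.0094, 0.1255] dr [-0.26, -1.3, -0.48]
3.025 [-0.857  0.302  1.855  0.592  0.757 -2.884] [0.90912185 0.48861929 0.17599556]
```

```bash
sed -i 's/return np.c_\[np.cross(y,z),y,z\]/return np.c_[-np.cross(y,z),-y,z]/' h.py; python3 -m handwheel '[{"travel":[0,0,-0.02],"dr":[0,0,60],"hand":50},{"travel":[0,0,-0.02],"dr":[0,0,60],"hand":50},{"travel":[0,0,-0.02],"dr":[0,0,60],"hand":50},{"travel":[0,0,-0.02],"dr":[0,0,60],"hand":50},{"travel":[0,0,-0.02],"dr":[0,0,60],"hand":50},{"travel":[0,0,-0.02],"dr":[0,0,150],"hand":50},{"travel":[0,0,-0.02],"dr":[0,0,150],"hand":50},{"travel":[0,0,-0.02],"dr":[0,0,150],"hand":50},{"travel":[0,0,-0.02],"dr":[0,0,150],"hand":50},{"travel":[0,0,-0.02],"dr":[0,0,150],"hand":50},{"travel":[0,0,-0.02],"dr":[0,0,150],"hand":50},{"travel":[0,0,-0.02],"dr":[0,0,150],"hand":50},{"travel":[0,0,-0.02],"dr":[0,0,150],"hand":50},{"travel":[0,0,-0.02],"dr":[0,0,150],"hand":50},{"travel":[0,0,-0.02],"dr":[0,0,150],"hand":50},{"travel":[0,0,-0.02],"dr":[0,0,150],"hand":50}]' 100
python3 - <<'E'
from h import *
rel(*atear(C,CY,.09));o=bot.get_obs();print(o["t"],np.round(o["joints"],3),o["force"])
E
```

```text
t: 5.03
eef_pos: [0.461, -0.2147, 0.1541]
orientation: [0.056, 0.927, 0.282, 0.241]
force: [0.3, 0.9, 0.6]
gripper_width: 0.0425
gripper_force: 0.0
travel [-0.0158, 0.0015, 0.0552] dr [-0.1, 1.36, 29.64]
5.025 [-0.878  0.262  1.849  0.569  0.806 -0.252] [0.25503866 0.8842661  0.59280161]
```

```bash
python3 -m handwheel '[{"travel":[-0.016,0.0015,0.055],"dr":[0,1.4,29.6],"hand":50},{"travel":[-0.016,0.0015,0.055],"dr":[0,1.4,29.6],"hand":50},{"travel":[-0.016,0.0015,0.055],"dr":[0,1.4,29.6],"hand":50},{"travel":[-0.016,0.0015,0.055],"dr":[0,1.4,29.6],"hand":50},{"travel":[-0.016,0.0015,0.055],"dr":[0,1.4,29.6],"hand":50},{"travel":[-0.016,0.0015,0.055],"dr":[0,1.4,29.6],"hand":50}]' 100
python3 - <<'E'
from h import *
rel(*atear(C,CY));o=bot.get_obs();print(o["t"],np.round(o["joints"],3),o["force"])
E
```

```text
t: 5.78
eef_pos: [0.4765, -0.2231, 0.0996]
orientation: [-0.011, 0.965, 0.036, 0.259]
force: [0.5, 0.5, -0.2]
gripper_width: 0.0422
gripper_force: 0.0
travel [0.0002, -0.0001, 0.0902] dr [-0.09, -0.01, -0.06]
5.775 [-0.875  0.384  1.89   0.711  0.674  0.098] [ 0.52558337  0.52368428 -0.2011247 ]
```

```bash
python3 -m handwheel '[{"travel":[0,0,0.03],"dr":[0,0,0],"hand":50},{"travel":[0,0,0.06],"dr":[0,0,0],"hand":50},{"travel":[0,0,0.08],"dr":[0,0,0],"hand":50},{"travel":[0,0,0.09],"dr":[0,0,0],"hand":50},{"travel":[0,0,0.09],"dr":[0,0,0],"hand":50},{"travel":[0,0,0.09],"dr":[0,0,0],"hand":0},{"travel":[0,0,0.09],"dr":[0,0,0],"hand":0},{"travel":[0,0,0.09],"dr":[0,0,0],"hand":0},{"travel":[0,0,0.09],"dr":[0,0,0],"hand":0},{"travel":[0,0,0.09],"dr":[0,0,0],"hand":0},{"travel":[0,0,0.09],"dr":[0,0,0],"hand":0}]' 110
python3 - <<'E'
from h import *
o=bot.get_obs();print(o["t"],np.round(o["joints"],3),o["force"]);z=o["eef_pos"].copy();z[2]+=.1;rel(z,tool(CY,60))
E
```

```text
t: 7.15
eef_pos: [0.5213, -0.2195, 0.0223]
orientation: [-0.011, 0.965, 0.035, 0.259]
force: [-3.3, 2.3, 7.9]
gripper_width: 0.0129
gripper_force: 107.4
7.15 [-0.79   0.577  1.867  0.893  0.513 -0.045] [-3.29122406  2.2989616   7.87437927]
travel [0.0501, -0.0003, -0.0866] dr [-0.09, -0.06, -0.18]
```

```bash
python3 -m handwheel '[{"travel":[0.005,0,-0.0087],"dr":[0,0,0],"hand":0},{"travel":[0.015,0,-0.026],"dr":[0,0,0],"hand":0},{"travel":[0.03,0,-0.052],"dr":[0,0,0],"hand":0},{"travel":[0.045,0,-0.078],"dr":[0,0,0],"hand":0},{"travel":[0.06,0,-0.104],"dr":[0,0,0],"hand":0},{"travel":[0.07,0,-0.121],"dr":[0,0,0],"hand":0},{"travel":[0.07,0,-0.121],"dr":[0,0,0],"hand":0},{"travel":[0.07,0,-0.121],"dr":[0,0,0],"hand":0},{"travel":[0.07,0,-0.121],"dr":[0,0,0],"hand":0}]' 110
python3 - <<'E'
from h import *
f=[]
for i in range(6):
    p,d=bot.grab_frame("side");o=bot.get_obs();f.append(np.r_[o["force"],o["torque"]])
print(np.round(f,2),o["gripper_width"])
t,dt=bot.grab_frame("top")
E0=np.array(o["eef_pos"])-.019*tool(CY,60)[:,2]+.056*ang(CY)+[0,0,.0485]
print("tcp",o["eef_pos"],np.round(o["joints"],3),"eye pred",E0)
for n,im,d in(("side",p,d),("top",t,dt)):
    q=proj(n,E0)[0].astype(int);cr=im[q[1]-35:q[1]+40,q[0]-45:q[0]+45];h=cv2.cvtColor(im,cv2.COLOR_BGR2HSV)
    m=(h[...,0]>12)&(h[...,0]<35)&(h[...,1]>120)&(h[...,2]>100);y=cloud(n,d,m);y=y[np.linalg.norm(y-E0,axis=1)<.05]
    print(n,len(y),y.mean(0).round(4),y.min(0).round(4),y.max(0).round(4))
    vs=np.argwhere(m)[:,::-1];vs=vs[np.linalg.norm(vs-q,axis=1)<14];print(q,vs.mean(0),vs.min(0),vs.max(0))
    cv2.imwrite(f"pics/lift_{n}.png",cv2.resize(cr,None,fx=5,fy=5,interpolation=2))
a=[cv2.imread(f"pics/lift_{n}.png") for n in("side","top")]
cv2.imwrite("pics/lift.png",cv2.resize(np.hstack(a),(792,330)))
E
```

```text
t: 8.28
eef_pos: [0.521, -0.2198, 0.16]
orientation: [-0.012, 0.966, 0.035, 0.258]
force: [0.5, -0.5, -4.3]
gripper_width: 0.0126
gripper_force: 107.3
[[ 0.34 -0.08 -4.43 -0.08  0.75  0.02]
 [ 0.99 -0.12 -4.07 -0.04  0.71 -0.03]
 [-0.    0.11 -3.96 -0.09  0.78  0.01]
 [-0.38  0.39 -3.86 -0.09  0.75 -0.01]
 [-0.22 -0.36 -3.26 -0.04  0.8   0.01]
 [-0.    0.73 -3.43 -0.08  0.77  0.03]] 0.012583889835015852
tcp [ 0.52138476 -0.22001141  0.16092867] [-0.791  0.335  1.716  0.552  0.815  0.38 ] eye pred [ 0.56775387 -0.2165249   0.22588316]
side 70 [ 0.5708 -0.2178  0.228 ] [ 0.5663 -0.2379  0.205 ] [ 0.5754 -0.1989  0.2483]
[320 270] [320.01804124 266.03865979] [307 257] [333 278]
top 28 [ 0.5663 -0.2151  0.2288] [ 0.5614 -0.2302  0.2035] [ 0.5723 -0.1991  0.2502]
[345 180] [350.05607477 176.87383178] [332 167] [358 193]
```

View pics/lift.png

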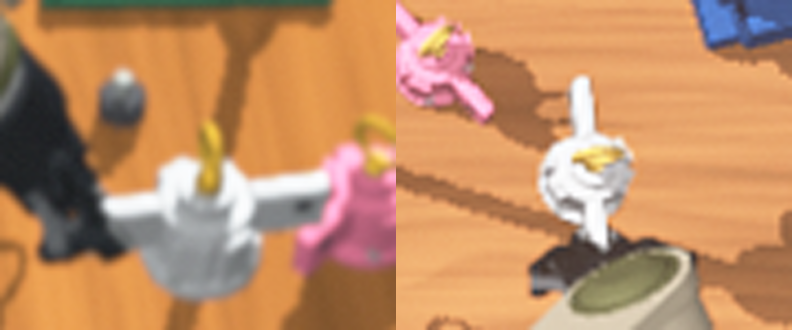

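The bracket is held upright, with its eye at about (.569,-.2165,.2275), and it weighs about 3.85 N. The pink copy beside it is untouched.

```bash
cat >> h.py <<'E'
def foreye(off,z): # eye at off along balance x, height z
    e=H+off*ang(HY); return atear(e-.001*ang(HY),HY,z=z-.05)
E
python3 - <<'E'
from h import *
rel(*foreye(-.07,.222))
E
```

```text
travel [-0.0498, -0.4095, -0.0207] dr [-3.96, 0.02, 6.47]
```

```bash
python3 -m handwheel '[{"travel":[-0.002,-0.02,-0.001],"dr":[0,0,0],"hand":0},{"travel":[-0.006,-0.05,-0.003],"dr":[-0.5,0,0.8],"hand":0},{"travel":[-0.011,-0.09,-0.005],"dr":[-0.9,0,1.5],"hand":0},{"travel":[-0.016,-0.13,-0.007],"dr":[-1.3,0,2.1],"hand":0},{"travel":[-0.021,-0.17,-0.009],"dr":[-1.7,0,2.7],"hand":0},{"travel":[-0.026,-0.21,-0.011],"dr":[-2,0,3.3],"hand":0},{"travel":[-0.03,-0.25,-0.013],"dr":[-2.4,0,3.9],"hand":0},{"travel":[-0.035,-0.29,-0.015],"dr":[-2.8,0,4.6],"hand":0},{"travel":[-0.04,-0.33,-0.017],"dr":[-3.2,0,5.2],"hand":0},{"travel":[-0.045,-0.37,-0.019],"dr":[-3.6,0,5.8],"hand":0},{"travel":[-0.048,-0.395,-0.02],"dr":[-3.8,0,6.2],"hand":0},{"travel":[-0.05,-0.4095,-0.0207],"dr":[-3.96,0,6.47],"hand":0},{"travel":[-0.05,-0.4095,-0.0207],"dr":[-3.96,0,6.47],"hand":0},{"travel":[-0.05,-0.4095,-0.0207],"dr":[-3.96,0,6.47],"hand":0},{"travel":[-0.05,-0.4095,-0.0207],"dr":[-3.96,0,6.47],"hand":0}]' 110
python3 - <<'E'
from h import *
print("now");rel(*foreye(-.07,.222));print("in");rel(*foreye(0,.220))
f=[];F={}
for n in("side","top"):
    F[n]=bot.grab_frame(n);o=bot.get_obs();f.append(o["force"])
print(np.round(f,2),np.round(o["joints"],3),o["t"])
E0=H-.07*ang(HY)+[0,0,.222]
for n,(im,d) in F.items():
    h=cv2.cvtColor(im,cv2.COLOR_BGR2HSV)
    m=(h[...,0]>12)&(h[...,0]<35)&(h[...,1]>120)&(h[...,2]>100);y=cloud(n,d,m);y=y[np.linalg.norm(y-E0,axis=1)<.035]
    print(n,len(y),y.mean(0).round(4),y.min(0).round(4),y.max(0).round(4))
    print("pred eye px",proj(n,[E0,H+[0,0,.215],H-.016*ang(HY)+[0,0,.226]]).round(1).tolist())
im=F["side"][0];q=proj("side",H+[0,0,.215])[0].astype(int);a=cv2.resize(im[q[1]-45:q[1]+45,q[0]-60:q[0]+40],None,fx=6,fy=6,interpolation=2);cv2.imwrite("pics/d.png",a);print(q-[60,45])
E
```

```text
t: 10.5
eef_pos: [0.438, 0.1839, 0.1555]
orientation: [0.008, 0.966, -0.029, 0.258]
force: [0.2, 0.3, -3.5]
gripper_width: 0.0129
gripper_force: 107.5
now
travel [0.0002, -0.0005, 0.0] dr [0.03, 0.02, -0.05]
in
travel [0.0598, -0.0006, 0.0367] dr [0.03, 0.02, -0.05]
[[ 0.45 -0.74 -3.77]
 [-0.83 -0.29 -4.02]] [ 0.226  0.201  1.948 -0.295  0.506  2.081] 10.6
side 34 [0.4874 0.1735 0.2258] [0.4842 0.1565 0.1994] [0.4908 0.1998 0.2427]
pred eye px [[275.3, 169.5], [298.6, 171.2], [293.4, 168.4]]
top 30 [0.4834 0.1782 0.2237] [0.4792 0.1619 0.2001] [0.4872 0.1935 0.2412]
pred eye px [[227.3, 204.0], [229.4, 184.3], [228.5, 188.1]]
[238 126]
```

View pics/d.png

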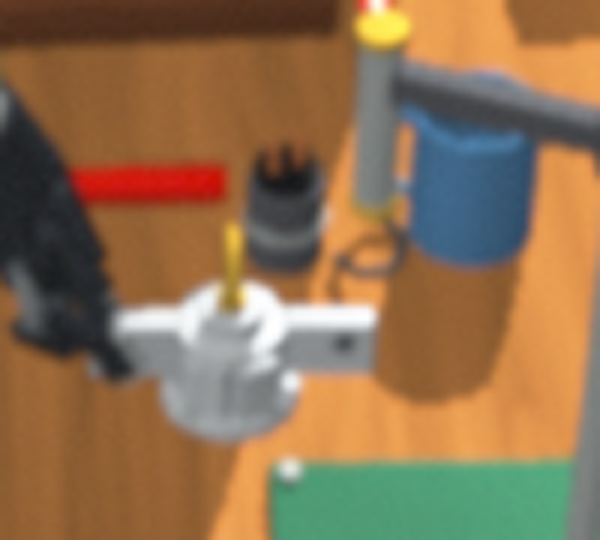

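Picture: the eye's ring is at crop (233,265). The hook loop is at (370,250), with its point at (340,265), matching the prediction. I'll move in over the point.

```bash
python3 -m handwheel '[{"travel":[0.005,-0.0005,0.003],"dr":[0,0,0],"hand":0},{"travel":[0.012,-0.0005,0.0075],"dr":[0,0,0],"hand":0},{"travel":[0.02,-0.0005,0.012],"dr":[0,0,0],"hand":0},{"travel":[0.028,-0.0005,0.017],"dr":[0,0,0],"hand":0},{"travel":[0.034,-0.0005,0.021],"dr":[0,0,0],"hand":0},{"travel":[0.039,-0.0005,0.024],"dr":[0,0,0],"hand":0},{"travel":[0.044,-0.0005,0.027],"dr":[0,0,0],"hand":0},{"travel":[0.049,-0.0005,0.03],"dr":[0,0,0],"hand":0},{"travel":[0.054,-0.0005,0.033],"dr":[0,0,0],"hand":0},{"travel":[0.058,-0.0005,0.0355],"dr":[0,0,0],"hand":0},{"travel":[0.06,-0.0005,0.0367],"dr":[0,0,0],"hand":0},{"travel":[0.06,-0.0005,0.0367],"dr":[0,0,0],"hand":0},{"travel":[0.06,-0.0005,0.0367],"dr":[0,0,0],"hand":0}]' 110
python3 - <<'E'
from h import *
F={};f=[]
for n in("side","top"):
  for k in range(2):
    F[n]=bot.grab_frame(n);o=bot.get_obs();f.append(o["force"])
print(np.round(f,2),np.mean(f,0)); rel(*foreye(0,.220))
qs=proj("side",H+[0,0,.23])[0].astype(int);qt=proj("top",H+[0,0,.23])[0].astype(int)
a=[cv2.resize(F[n][0][q[1]-25:q[1]+35,q[0]-20:q[0]+20],None,fx=9,fy=9,interpolation=2) for n,q in(("side",qs),("top",qt))]
cv2.imwrite("pics/e.png",np.hstack(a))
E
```

```text
t: 12.22
eef_pos: [0.5081, 0.1808, 0.1536]
orientation: [0.008, 0.966, -0.029, 0.258]
force: [0.2, 0.1, -4.1]
gripper_width: 0.0125
gripper_force: 107.5
[[-0.32  0.01 -4.09]
 [-0.13  0.29 -3.  ]
 [ 0.45  0.08 -3.82]
 [-1.66 -1.04 -3.95]] [-0.41290692 -0.16540246 -3.71590835]
travel [-0.0001, 0.0005, 0.0001] dr [0.0, 0.02, 0.0]
```

View pics/e.png

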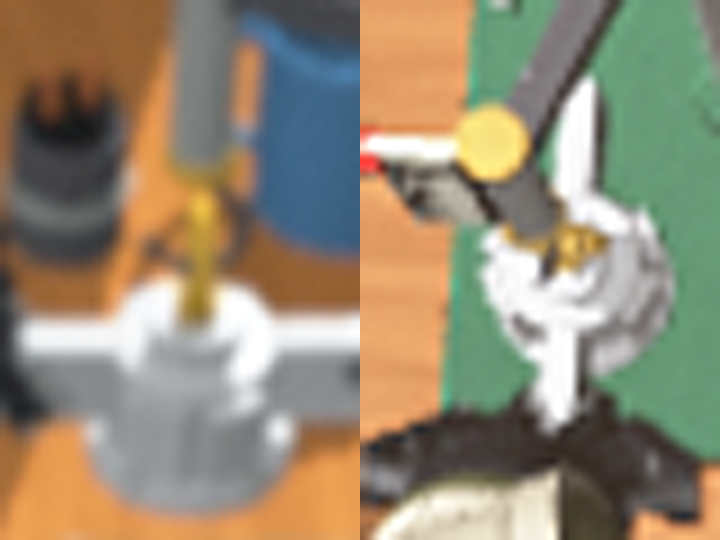

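Both views show the eye's ring between the hook's point and stem, clear of the balance. Next I'll lower slowly.

```bash
python3 -m handwheel '[{"travel":[-0.001,0,0.0017],"dr":[0,0,0],"hand":0},{"travel":[-0.0025,0,0.0043],"dr":[0,0,0],"hand":0},{"travel":[-0.004,0,0.0069],"dr":[0,0,0],"hand":0},{"travel":[-0.0055,0,0.0095],"dr":[0,0,0],"hand":0},{"travel":[-0.007,0,0.0121],"dr":[0,0,0],"hand":0},{"travel":[-0.008,0,0.0139],"dr":[0,0,0],"hand":0},{"travel":[-0.009,0,0.0156],"dr":[0,0,0],"hand":0},{"travel":[-0.01,0,0.0173],"dr":[0,0,0],"hand":0},{"travel":[-0.011,0,0.0191],"dr":[0,0,0],"hand":0},{"travel":[-0.012,0,0.0208],"dr":[0,0,0],"hand":0},{"travel":[-0.013,0,0.0225],"dr":[0,0,0],"hand":0},{"travel":[-0.014,0,0.0242],"dr":[0,0,0],"hand":0},{"travel":[-0.015,0,0.026],"dr":[0,0,0],"hand":0},{"travel":[-0.015,0,0.026],"dr":[0,0,0],"hand":0},{"travel":[-0.015,0,0.026],"dr":[0,0,0],"hand":0}]' 110
cat >> h.py <<'E'
def feel(n=8):
    f=[];F={}
    for k in range(n):
        c=("side","top")[k%2];F[c]=bot.grab_frame(c);o=bot.get_obs();f.append(np.r_[o["force"],o["torque"]])
    print("t",o["t"],"F",np.mean(f,0).round(2),"sd",np.std(f,0).round(2)[2],"tcp",np.round(o["eef_pos"],4))
    # tab and yellow (eye/tube) heights
    for c,(im,d) in F.items():
        h=cv2.cvtColor(im,cv2.COLOR_BGR2HSV).astype(int);r=((h[...,0]<6)|(h[...,0]>174))&(h[...,1]>150)&(h[...,2]>100)
        Q=cloud(c,d,r);Q=Q[(np.linalg.norm(Q[:,:2]-[.56,.255],axis=1)<.05)&(Q[:,2]>.2)]
        print(c,"tab",len(Q),np.median(Q,0).round(4) if len(Q) else 0)
    return F
E
python3 -c "
from h import *
feel()"
```

```text
t: 14.3
eef_pos: [0.5083, 0.1808, 0.1237]
orientation: [0.008, 0.966, -0.029, 0.259]
force: [-0.1, -0.6, -2.7]
gripper_width: 0.0126
gripper_force: 107.6
t 14.7 F [-0.26 -0.25 -2.61  0.02  0.57 -0.01] sd 0.48 tcp [0.5083 0.1808 0.1237]
side tab 32 [0.5607 0.2587 0.3442]
top tab 62 [0.5578 0.2557 0.3428]
```

```bash
python3 -m handwheel '[{"travel":[-0.001,0,0.0017],"dr":[0,0,0],"hand":0},{"travel":[-0.002,0,0.0035],"dr":[0,0,0],"hand":0},{"travel":[-0.003,0,0.0052],"dr":[0,0,0],"hand":0},{"travel":[-0.004,0,0.0069],"dr":[0,0,0],"hand":0},{"travel":[-0.005,0,0.0087],"dr":[0,0,0],"hand":0},{"travel":[-0.006,0,0.0104],"dr":[0,0,0],"hand":0},{"travel":[-0.007,0,0.0121],"dr":[0,0,0],"hand":0},{"travel":[-0.008,0,0.0139],"dr":[0,0,0],"hand":0},{"travel":[-0.009,0,0.0156],"dr":[0,0,0],"hand":0},{"travel":[-0.01,0,0.0173],"dr":[0,0,0],"hand":0},{"travel":[-0.011,0,0.0191],"dr":[0,0,0],"hand":0},{"travel":[-0.012,0,0.0208],"dr":[0,0,0],"hand":0},{"travel":[-0.0125,0,0.0217],"dr":[0,0,0],"hand":0},{"travel":[-0.0125,0,0.0217],"dr":[0,0,0],"hand":0},{"travel":[-0.0125,0,0.0217],"dr":[0,0,0],"hand":0}]' 110
python3 -c "
from h import *
feel(16)"
```

```text
t: 16.58
eef_pos: [0.5084, 0.1808, 0.0987]
orientation: [0.008, 0.966, -0.029, 0.259]
force: [-0.1, -0.5, 0.5]
gripper_width: 0.0125
gripper_force: 107.7
t 17.375 F [ 1.17 -0.1  -0.05  0.    0.17 -0.02] sd 0.43 tcp [0.5083 0.1808 0.0986]
side tab 32 [0.5613 0.2624 0.3434]
top tab 60 [0.5576 0.2555 0.3434]
```

```bash
python3 -m handwheel '[{"travel":[0.001,0,0.0006],"dr":[0,0,0],"hand":0},{"travel":[0.0018,0,0.001],"dr":[0,0,0],"hand":0},{"travel":[0.0026,0,0.0015],"dr":[0,0,0],"hand":0},{"travel":[0.0026,0,0.0015],"dr":[0,0,0],"hand":0},{"travel":[0.0026,0,0.0015],"dr":[0,0,0],"hand":0}]' 110
python3 -c "
from h import *
feel(20)"
```

```text
t: 18.0
eef_pos: [0.5106, 0.1806, 0.0982]
orientation: [0.008, 0.966, -0.029, 0.258]
force: [-6.3, 1.4, 0.2]
gripper_width: 0.0127
gripper_force: 108.7
t 19.0 F [-5.45  1.26  0.09  0.11  0.63  0.14] sd 0.47 tcp [0.5106 0.1806 0.0982]
side tab 32 [0.5611 0.2603 0.3431]
top tab 61 [0.5577 0.2559 0.3429]
```

```bash
python3 -m handwheel '[{"travel":[-0.0009,0,-0.0005],"dr":[0,0,0],"hand":0},{"travel":[-0.0018,0,-0.001],"dr":[0,0,0],"hand":0},{"travel":[-0.0018,0,-0.001],"dr":[0,0,0],"hand":0},{"travel":[-0.0018,0,-0.001],"dr":[0,0,0],"hand":0}]' 110
python3 - <<'E'
from h import *
F=feel(16)
s=H+[0,0,.18]
a=[]
for n in("side","top"):
    q=proj(n,s)[0].astype(int);a.append(cv2.resize(F[n][0][q[1]-45:q[1]+35,q[0]-35:q[0]+20],None,fx=7,fy=7,interpolation=2));print(q)
cv2.imwrite("pics/f.png",np.hstack(a))
E
```

```text
t: 19.5
eef_pos: [0.5095, 0.1808, 0.0987]
orientation: [0.008, 0.965, -0.029, 0.259]
force: [1.5, 0.9, 0.1]
gripper_width: 0.0126
gripper_force: 108.3
t 20.3 F [ 1.26  0.96 -0.11  0.08  0.15  0.13] sd 0.47 tcp [0.5093 0.1807 0.0986]
side tab 32 [0.5616 0.2613 0.343 ]
top tab 62 [0.5576 0.2554 0.3424]
[298 179]
[230 186]
```

View pics/f.png

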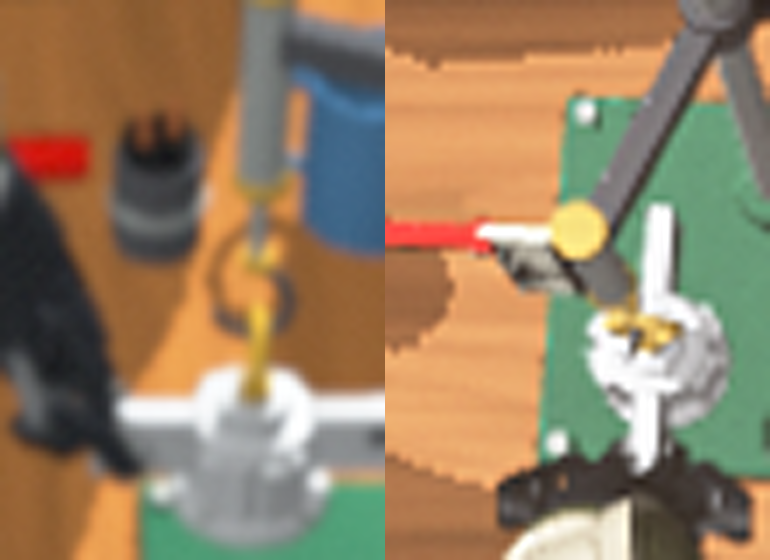

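The bracket's ring sits in the hook bottom (side crop (260,315)), and the hook is pulled well down. The remaining vertical load is about 0, so I'll ease the grip and open.

```bash
python3 -m handwheel '[{"travel":[0.0002,-0.0002,0.0001],"dr":[0,0,0],"hand":0},{"travel":[0.0002,-0.0002,0.0001],"dr":[0,0,0],"hand":0},{"travel":[0.0002,-0.0002,0.0001],"dr":[0,0,0],"hand":0},{"travel":[0.0002,-0.0002,0.0001],"dr":[0,0,0],"hand":0}]' 20
python3 -c "
from h import *
feel(14)"
```

```text
t: 20.8
eef_pos: [0.5094, 0.1809, 0.0985]
orientation: [0.008, 0.966, -0.029, 0.258]
force: [0.3, -0.0, 0.3]
gripper_width: 0.0125
gripper_force: 108.1
t 21.5 F [-0.48 -0.32  0.24  0.01  0.26 -0.03] sd 0.49 tcp [0.5094 0.1809 0.0986]
side tab 32 [0.5612 0.2637 0.343 ]
top tab 62 [0.5578 0.2561 0.3427]
```

```bash
python3 -m handwheel '[{"travel":[0.0002,-0.0002,0.0001],"dr":[0,0,0],"hand":20},{"travel":[0.0002,-0.0002,0.0001],"dr":[0,0,0],"hand":25},{"travel":[0.0002,-0.0002,0.0001],"dr":[0,0,0],"hand":35},{"travel":[0.0002,-0.0002,0.0001],"dr":[0,0,0],"hand":50},{"travel":[0.0002,-0.0002,0.0001],"dr":[0,0,0],"hand":60},{"travel":[0.0002,-0.0002,0.0001],"dr":[0,0,0],"hand":60},{"travel":[0,0,-0.02],"dr":[0,0,0],"hand":60},{"travel":[0,0,-0.05],"dr":[0,0,0],"hand":60},{"travel":[0,0,-0.08],"dr":[0,0,0],"hand":60},{"travel":[0,0,-0.1],"dr":[0,0,0],"hand":60},{"travel":[0,0,-0.1],"dr":[0,0,0],"hand":60}]' 20
python3 - <<'E'
from h import *
F=feel(6)
# target: above tab, tool down, fingers closing along balance x
def down(p,yaw):
    y=ang(yaw);z=np.array([0,0,-1.]);return np.array(p),np.c_[np.cross(y,z),y,z]
tab=H+.092*ang(HY+90)+[0,0,.335];print(tab)
for yw in(HY,HY+180): print(yw);rel(*down(tab+[0,0,.1],yw))
q=proj("side",H+[0,0,.19])[0].astype(int)
o=bot.get_obs();print(np.round(o["joints"],3))
for n in F: # casting eye position
    im,d=F[n];h=cv2.cvtColor(im,cv2.COLOR_BGR2HSV);m=(h[...,0]>12)&(h[...,0]<35)&(h[...,1]>120)&(h[...,2]>100);y=cloud(n,d,m);y=y[np.linalg.norm(y-H-[0,0,.165],axis=1)<.035];print(n,len(y),y.mean(0).round(4),y.min(0).round(4),y.max(0).round(4))
E
```

```text
t: 22.88
eef_pos: [0.4596, 0.1841, 0.1863]
orientation: [0.007, 0.965, -0.029, 0.26]
force: [0.1, -0.0, -0.2]
gripper_width: 0.0513
gripper_force: 0.0
t 23.175 F [ 0.19 -0.14  0.3   0.03  0.24  0.  ] sd 0.48 tcp [0.4597 0.1838 0.1844]
side tab 30 [0.5607 0.2609 0.3432]
top tab 61 [0.5579 0.2562 0.3431]
[0.56095619 0.26933806 0.335     ]
-3.4
travel [0.2082, -0.0913, -0.1694] dr [23.46, -23.41, -87.78]
176.6
travel [0.2082, -0.0913, -0.1694] dr [-23.41, -23.46, 87.76]
[ 0.212  0.184  1.856 -0.237  0.609  2.003]
side 37 [0.5574 0.172  0.171 ] [0.5402 0.155  0.1463] [0.5652 0.1973 0.1856]
top 21 [0.5537 0.1749 0.1684] [0.5482 0.1596 0.1416] [0.5575 0.1911 0.1867]
```

The bracket hangs free, with eye height about .164. Now I'll check the pointer on the plate in both views, before and after loading.

```bash
python3 - <<'E'
from h import *
ax=ang(HY);ay=ang(HY+90);tiles=[]
for n in("side","top"):
    now=np.mean([bot.grab_frame(n)[0].astype(float) for _ in range(4)],0).astype(np.uint8)
    np.save(f"pics/{n}1.npy",now)
    old=np.load(f"pics/{n}0.npz")["p"]
    c=proj(n,H+.04*ay+[0,0,.31])[0].astype(int)
    for im in(old,now): tiles.append(cv2.resize(im[c[1]-18:c[1]+18,c[0]-24:c[0]+24],None,fx=8,fy=8,interpolation=cv2.INTER_NEAREST))
    print(n,"origin",c-[24,18])
    for pl in(0,.03,.04,.05): print(pl,[((proj(n,H-.003*ax+y*ay+[0,0,.335-pl])[0]-c+[24.5,18.5])*8).round(0).tolist() for y in(.02,.041,.08)])
cv2.imwrite("pics/g.png",np.vstack([np.hstack(tiles[:2]),np.hstack(tiles[2:])]))
E
```

```text
side origin [275 119]
0 [[196.0, 131.0], [193.0, 96.0], [187.0, 34.0]]
0.03 [[192.0, 198.0], [189.0, 163.0], [184.0, 100.0]]
0.04 [[191.0, 219.0], [188.0, 185.0], [183.0, 122.0]]
0.05 [[190.0, 241.0], [187.0, 206.0], [182.0, 143.0]]
top origin [188 158]
0 [[242.0, 148.0], [189.0, 145.0], [91.0, 139.0]]
0.03 [[255.0, 167.0], [203.0, 164.0], [106.0, 158.0]]
0.04 [[258.0, 173.0], [207.0, 170.0], [111.0, 164.0]]
0.05 [[262.0, 179.0], [211.0, 176.0], [116.0, 170.0]]
```

View pics/g.png

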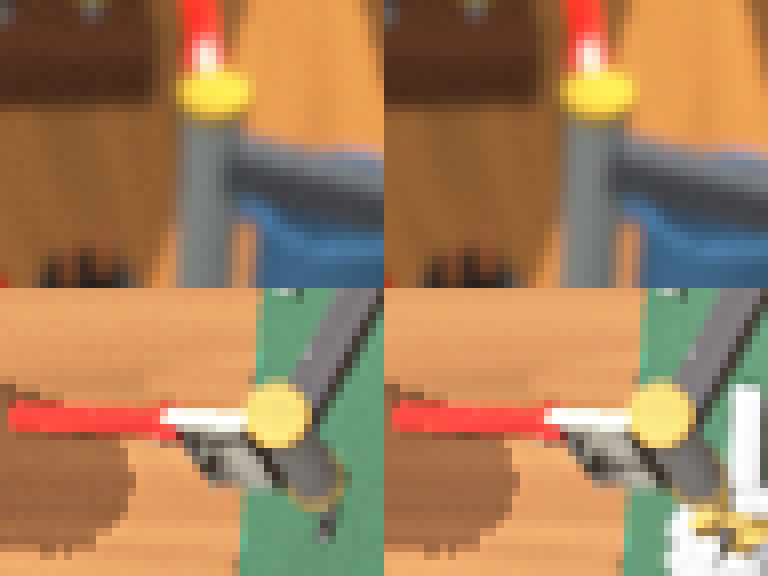

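The pointer cannot be made out: the tube hides it in the side view and it is too small in the top view. I'll rely on the eye drop from FK and images plus the force, which both give a plunger of about 39 mm. The plan is to push the tab down with the shut fingertips to that height.

```bash
python3 - <<'E'
from h import *
f=[]
for i in range(24): bot.grab_frame("top");f.append(bot.get_obs()["force"][2])
print("base Fz",np.mean(f),np.std(f)/24**.5)
R=tool(HY,90);tab=H+.094*ang(HY+90);up=np.array([.45,.22,.43])
g=rel(up,R);rel(tab+[0,0,.40],R,base=g);rel(tab+[0,0,.36],R,base=g)
E
```

```text
base Fz 0.0747069800821117 0.10830835766862859
travel [0.1122, -0.0354, -0.2179] dr [0.01, -29.99, -0.0]
travel [0.1078, -0.0578, 0.03] dr [0.0, 0.0, 0.0]
travel [0.1078, -0.0578, 0.07] dr [0.0, 0.0, 0.0]
```

```bash
python3 -m handwheel '[{"travel":[0.02,0,-0.06],"dr":[0,0,0],"hand":30},{"travel":[0.05,-0.01,-0.12],"dr":[0,-10,0],"hand":0},{"travel":[0.08,-0.02,-0.17],"dr":[0,-20,0],"hand":0},{"travel":[0.112,-0.035,-0.218],"dr":[0,-30,0],"hand":0},{"travel":[0.112,-0.035,-0.218],"dr":[0,-30,0],"hand":0},{"travel":[0.112,-0.035,-0.218],"dr":[0,-30,0],"hand":0},{"travel":[0.112,-0.035,-0.218],"dr":[0,-30,0],"hand":0},{"travel":[0.112,-0.035,-0.218],"dr":[0,-30,0],"hand":0},{"travel":[0.112,-0.035,-0.218],"dr":[0,-30,0],"hand":0}]' 20
python3 - <<'E'
from h import *
R=tool(HY,90);tab=H+.094*ang(HY+90)
rel(tab+[0,0,.40],R);rel(tab+[0,0,.36],R);o=bot.get_obs();print(np.round(o["joints"],3))
E
```

```text
t: 25.9
eef_pos: [0.4493, 0.2195, 0.4295]
orientation: [0.0, 1.0, -0.03, -0.001]
force: [-0.5, 0.2, -0.6]
gripper_width: 0.0001
gripper_force: 0.0
travel [0.1085, -0.0584, 0.0294] dr [0.03, 0.06, 0.0]
travel [0.1085, -0.0584, 0.0694] dr [0.03, 0.06, 0.0]
[ 0.217  0.23   0.963 -0.     1.95   1.847]
```

```bash
python3 -m handwheel '[{"travel":[0,-0.04,0],"dr":[0,0,0],"hand":0},{"travel":[0.03,-0.058,0.005],"dr":[0,0,0],"hand":0},{"travel":[0.07,-0.058,0.015],"dr":[0,0,0],"hand":0},{"travel":[0.108,-0.058,0.029],"dr":[0,0,0],"hand":0},{"travel":[0.108,-0.058,0.05],"dr":[0,0,0],"hand":0},{"travel":[0.108,-0.058,0.069],"dr":[0,0,0],"hand":0},{"travel":[0.108,-0.058,0.069],"dr":[0,0,0],"hand":0},{"travel":[0.108,-0.058,0.069],"dr":[0,0,0],"hand":0}]' 20
python3 - <<'E'
from h import *
R=tool(HY,90);tab=H+.094*ang(HY+90)
rel(tab+[0,0,.2997],R);o=bot.get_obs();print(o["force"]);F=feel(4)
E
```

```text
t: 26.9
eef_pos: [0.5609, 0.2711, 0.362]
orientation: [-0.0, 1.0, -0.03, 0.001]
force: [-0.2, -0.1, 0.5]
gripper_width: 0.0
gripper_force: 0.0
travel [0.0, -0.0002, 0.0623] dr [-0.02, -0.06, 0.0]
[-0.19578305 -0.1136203   0.50888921]
t 27.1 F [ 0.    0.25  0.26  0.02 -0.03 -0.01] sd 0.46 tcp [0.561  0.2711 0.3617]
side tab 31 [0.5619 0.2635 0.3439]
top tab 10 [0.5547 0.2304 0.3423]
```

```bash
python3 -m handwheel '[{"travel":[0,0,0.006],"dr":[0,0,0],"hand":0},{"travel":[0,0,0.012],"dr":[0,0,0],"hand":0},{"travel":[0,0,0.017],"dr":[0,0,0],"hand":0},{"travel":[0,0,0.022],"dr":[0,0,0],"hand":0},{"travel":[0,0,0.027],"dr":[0,0,0],"hand":0},{"travel":[0,0,0.032],"dr":[0,0,0],"hand":0},{"travel":[0,0,0.037],"dr":[0,0,0],"hand":0},{"travel":[0,0,0.042],"dr":[0,0,0],"hand":0},{"travel":[0,0,0.047],"dr":[0,0,0],"hand":0},{"travel":[0,0,0.051],"dr":[0,0,0],"hand":0},{"travel":[0,0,0.055],"dr":[0,0,0],"hand":0},{"travel":[0,0,0.058],"dr":[0,0,0],"hand":0},{"travel":[0,0,0.06],"dr":[0,0,0],"hand":0},{"travel":[0,0,0.0615],"dr":[0,0,0],"hand":0},{"travel":[0,0,0.0622],"dr":[0,0,0],"hand":0},{"travel":[0,0,0.0622],"dr":[0,0,0],"hand":0},{"travel":[0,0,0.0622],"dr":[0,0,0],"hand":0}]' 20
python3 -c "
from h import *
feel(8)"
```

```text
t: 29.22
eef_pos: [0.5611, 0.2711, 0.2987]
orientation: [0.0, 1.0, -0.03, -0.0]
force: [0.3, 0.5, 0.6]
gripper_width: -0.0001
gripper_force: 0.0
t 29.625 F [0.23 0.33 0.07 0.01 0.01 0.01] sd 0.45 tcp [0.561  0.2711 0.2988]
side tab 0 0
top tab 9 [0.5533 0.2286 0.2995]
```

```bash
python3 -m handwheel '[{"travel":[0,0,-0.02],"dr":[0,0,0],"hand":0},{"travel":[0,0,-0.06],"dr":[0,0,0],"hand":0},{"travel":[0,0,-0.12],"dr":[0,0,0],"hand":0},{"travel":[-0.06,0,-0.13],"dr":[0,0,0],"hand":0},{"travel":[-0.12,0,-0.13],"dr":[0,0,0],"hand":0},{"travel":[-0.18,0,-0.13],"dr":[0,0,0],"hand":0},{"travel":[-0.18,0,-0.13],"dr":[0,0,0],"hand":0},{"travel":[-0.18,0,-0.13],"dr":[0,0,0],"hand":0}]' 20
python3 - <<'E'
from h import *
F=feel(8)
for n in F:
    im,d=F[n];h=cv2.cvtColor(im,cv2.COLOR_BGR2HSV).astype(int);r=((h[...,0]<6)|(h[...,0]>174))&(h[...,1]>150)&(h[...,2]>100)
    c=proj(n,H+.08*ang(HY+90)+[0,0,.295])[0];uv=np.argwhere(r)[:,::-1];uv=uv[np.linalg.norm(uv-c,axis=1)<14]
    o0=np.load(f"pics/{n}0.npz")["p"];h=cv2.cvtColor(o0,cv2.COLOR_BGR2HSV).astype(int);r0=((h[...,0]<6)|(h[...,0]>174))&(h[...,1]>150)&(h[...,2]>100)
    c0=proj(n,H+.08*ang(HY+90)+[0,0,.339])[0];u0=np.argwhere(r0)[:,::-1];u0=u0[np.linalg.norm(u0-c0,axis=1)<14]
    print(n,"now",uv.mean(0),"pred",c,"| start",u0.mean(0),"pred",c0)
    m=(h[...,0]>0)
    hh=cv2.cvtColor(im,cv2.COLOR_BGR2HSV);m=(hh[...,0]>12)&(hh[...,0]<35)&(hh[...,1]>120)&(hh[...,2]>100);y=cloud(n,d,m);y=y[np.linalg.norm(y-H-[0,0,.162],axis=1)<.035];print(n,"eye",len(y),y.mean(0).round(4),y.min(0).round(4),y.max(0).round(4))
E
```

```text
t: 30.62
eef_pos: [0.3817, 0.2817, 0.4289]
orientation: [0.0, 1.0, -0.03, 0.0]
force: [-0.3, -0.3, 0.6]
gripper_width: 0.0
gripper_force: 0.0
t 31.025 F [ 0.17 -0.02 -0.06 -0.02 -0.01  0.  ] sd 0.35 tcp [0.3818 0.2817 0.4285]
side tab 0 0
top tab 59 [0.5573 0.2551 0.2971]
side now [nan nan] pred [298.39825669 133.71170814] | start [299.26315789 119.42105263] pred [299.00561819 121.62954449]
side eye 43 [0.5569 0.1721 0.1711] [0.5402 0.1531 0.1452] [0.5709 0.1954 0.1865]
top now [201.63636364 177.71212121] pred [201.50757061 177.14057331] | start [198.43478261 173.97101449] pred [198.70703723 173.66349284]
top eye 22 [0.5536 0.1755 0.1672] [0.5453 0.1603 0.1374] [0.5602 0.1927 0.1853]<stdin>:8: RuntimeWarning: Mean of empty slice.
  ret = um.true_divide(
```

```bash
python3 - <<'E'
from h import *
a=np.load("pics/side0.npz")["p"];b=np.mean([bot.grab_frame("side")[0].astype(float) for _ in range(4)],0)
np.set_printoptions(linewidth=200)
r=lambda im:im[...,2].astype(int) # red channel: wood bright, steel dark
print("start cols 290-306 rows 158-178");print(r(a)[158:178,290:306])
print("now rows 167-189");print(r(b)[167:189,290:306])
for pl in(0,.036,.04):print(pl,proj("side",[H+[0,0,.209-pl],H+[0,0,.215-pl+.037],H+.019*ang(HY)+[0,0,.231-pl],H-.016*ang(HY)+[0,0,.226-pl]]).round(1).tolist())
E
```

```text
start cols 290-306 rows 158-178
[[ 79 102 160 212 228 224 190 148 129 122 115 112 115 131 145 133]
 [ 68 105 171 219 229 224 190 153 138 129 124 120 127 148 168 163]
 [ 63 117 186 225 229 223 198 169 155 148 140 135 139 154 178 174]
 [ 70 131 198 227 229 225 212 188 174 164 154 145 142 159 183 174]
 [ 84 141 202 227 230 229 225 212 193 178 165 146 130 148 177 167]
 [ 99 150 203 227 230 230 230 225 213 196 181 158 125 121 146 142]
 [105 155 207 230 231 230 230 225 210 192 183 166 132 104 105 105]
 [ 99 149 211 232 233 229 223 206 182 166 160 152 136 108  87  84]
 [ 85 142 211 231 229 223 201 180 169 163 157 154 147 123  90  87]
 [ 75 140 207 223 210 193 176 176 191 195 189 183 173 138  94  91]
 [ 84 149 198 195 165 150 159 192 219 224 217 208 191 146  98 102]
 [112 171 201 176 130 114 146 193 219 224 213 199 178 134 101 113]
 [147 198 210 173 135 120 136 165 182 186 176 162 143 114 109 124]
 [172 211 209 175 160 166 161 149 148 148 145 138 127 116 123 134]
 [197 215 201 171 177 205 205 189 182 180 180 170 147 133 136 139]
 [214 219 185 161 178 219 227 224 223 224 223 207 166 143 140 1
[... 1272 characters left out ...]
2 147 117 119 129 137]
 [235 234 231 227 220 206 195 178 170 187 180 146 133 136 138 137]
 [234 234 231 229 227 227 228 219 196 191 177 151 143 143 140 137]
 [233 233 231 229 228 232 234 229 211 193 176 157 151 146 140 138]
 [233 233 232 230 231 235 237 231 214 191 176 174 174 165 150 142]
 [233 233 234 235 237 241 241 231 207 184 181 202 219 208 186 165]
 [231 233 237 241 243 244 240 223 192 173 184 225 242 241 230 206]
 [230 231 238 243 246 244 232 202 173 162 180 227 247 249 247 237]]
0 [[298.5, 172.7], [299.1, 161.7], [305.2, 167.1], [293.4, 168.4]]
0.036 [[298.0, 181.7], [298.6, 171.0], [304.6, 176.2], [293.0, 177.5]]
0.04 [[298.0, 182.7], [298.6, 172.0], [304.5, 177.2], [292.9, 178.5]]
```

Tip shift in the side view is 9.9 px, which gives a plunger of 39.2 mm against the marker at about 40.2 mm. That is within tolerance, so I'll hand in.

```bash
python3 -c "
from bench import bot
print(bot.finish_job())"
```

```text
the job is handed in; nothing more can be done
None
```

The job is handed in: the bracket hangs free on the balance at about 39 mm (roughly 0.39 kg), with the red marker about 1 mm from level with the pointer; I couldn't see the pointer itself, so I inferred its height from the hook's drop and the felt weight, and no verdict was shown.

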